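# Bin into the outfeed lane

### The arm

A 7-joint arm with a two-finger parallel gripper is mounted at the origin on a cart in front of the work surface, level with it; the furniture and walls round the work are solid. World frame = base frame: x ahead of the robot, y to its left, z up, the work surface at z = 0. Lengths are in m, angles in rad, forces in N, time in s.
With the tool pointing down it reaches from about 0.425 to 0.95 m from the base axis. Payload 4.7 kg.
Tool frame: the origin (TCP) lies midway between the tips of the shut fingers; the grasp point (between the pads) lies 19 mm behind it (arm.hold_point_z is the distance from the TCP to the grasp point, in m); z points along the fingers, y is the line along which they close (so a half turn about z gives the same grasp; the last joint's range is limited). The gripper opens to 85 mm and grips with 20 to 120 N. Pads are 22 mm wide; open, the fingers measure 114 mm over their backs; the gripper's body (76 mm by 85 mm) begins 54 mm behind the grasp point. The pads swing forward as they close: fully open they stand 13 mm farther back than shut.
Start: joints at [-1.165, 0.469, -0.049, 1.532, 0.024, 1.141, -0.082], TCP at [0.284, 0.612, 0.231] pointing down, gripper open.
Joint ranges: [-2.59, 2.59], [-0.33, 1.99], [-1.39, 1.29], [0.1, 2.45], [-1.04, 4.18], [0.21, 1.99], [-2.66, 2.66]. Speed limits (rad/s): [2.57, 2.57, 3.14, 3.14, 3.14, 3.14, 3.14].

### API

Orientations are given as a unit quaternion [x, y, z, w].
In Python, from cell import arm gives the robot as it stands.
- The arm moves only by the shell command python3 -m inch 'ROWS' [FORCE]. ROWS is JSON, a list of rows, each an object with "delta_pos": the shift along the tool's x, y, z in m, a list of three; "angular": the turn, a rotation vector about the tool's x, y, z in degrees, a list of three; "jaw": the finger opening in m, from 0 to 0.0854. In form: [{"delta_pos": [tx, ty, tz], "angular": [rx, ry, rz], "jaw": jaw}, ...]. A call has exactly 8 rows; each row is the pose to reach, as a shift and turn from the pose commanded when the call began, along the tool's axes at that moment; what a row does not reach only later rows make up. A row lasts 1/12 s, in which the tool goes at most 41.7 mm and 7.16 degrees, less where a joint would pass 70% of its speed; a pose out of reach is approached as far as the arm can. A call with a gripper value outside its range is refused whole. The fingers move at their own pace and stop on an object; FORCE is the grip in N (left out, the last holds). Time passes only in rows, so rows that repeat a pose let the fingers close, or fill a call up. It gives the time, the measured TCP pose, the force, the opening and the grip force at its end, in the units of the state.
- arm.get_state(): the state, without advancing time (a new reading comes with each control period).
- arm.read_camera(name): name is "side" or "top"; returns a dict with "frame" (400x640x3 uint8, blue, green, red), "mtx" (3x3 intrinsics, pixels), "R" (3x3) and "t" (3): a world point X has camera coordinates R X + t. Camera axes: x right, y down, z forward; pixel columns grow to the right and rows downward; lengths in m; the calibration is good to about 2 mm. A picture is of the moment at which its call begins. There is no depth.
- arm.hand_in(): hands the job in; it is judged then, once.
The state is a dict: "time": time; "joint_positions": joint angles; "qd": joint speeds; "joint_efforts": joint torques, N m; "ee_pos": TCP position; "tool_rot": TCP orientation; "contact_force": force on the tool from outside, world axes, zero at the start; "torque": the same for the moment, N m; "width": finger opening in m; "finger_force": force on a finger pad.
Only numpy, scipy, OpenCV 4.12 (cv2) and the standard library are available. Lean on these libraries where they do the work, as an engineer would, in place of code of your own. Each camera call takes 0.05 s, during which the arm holds its last target. There are 200 camera calls.

### The job

Push the blue bin of welded terminals down the outfeed lane, open front towards you, until it is fully home at the end stop and the sprung catch in the deck has come up behind it, then draw the fingers back and stand clear. Neither the bin nor the gripper may touch the guide rails, whose light-barrier heads are easily knocked out of line. Nothing is gripped or lifted: straighten the bin and slide it with gentle pushes of the fingers, and leave the things beside the lane alone.

Things in the scene. Friction and masses are not known exactly. Their poses are not given: they have to be found in the camera images.
- lane: fixed outfeed lane: light grey steel deck 395 x 200 mm, its upper surface 16 mm above the worktop. Origin: level with the worktop, midway between the rails, where the bin's origin comes to rest; +x along the lane towards the end stop (the way the bin goes), +y left, +z up; deck from x = -305 to +90 mm. No rails on the near part, x = -305 to -145 mm, where the bin starts.
- lane_mouth (a point): middle of the lane's mouth on the deck surface (x = -120 mm in the lane frame). From here on the rails' inner faces are 120 mm apart (60 mm left and right of the centre line); nearer the robot they flare outward by about 10 mm over 24 mm. The end stop's two black rubber buffers have their faces 192 mm further on (x = 72 mm in the lane frame, 34 mm above the deck).
- rail_left: left guide rail, aluminium angle, upright 3 mm thick and 32 mm high above the deck, with a black light-barrier head on its outer side (top 45 mm above the deck). Its frame is the lane's frame (same origin and axes). Not to be touched.
- rail_right: right guide rail, mirror image of the left one. Its frame is the lane's frame. Not to be touched.
- catch (a joint): one-way catch on the lane's centre line, steel ramp 20 mm wide: rises from deck level at x = -118 mm to 9 mm above the deck at its free end, x = -76 mm (lane frame). 0 rad = up, about 0.25 = pressed flat by the bin sliding over it (under 1 N at its end); springs up by itself once the bin's front wall has passed. The bin, home, has 8 mm of play between catch and buffers.
- bin: blue bin of copper terminals: 140 mm long (its x), 100 mm wide (its y; 104 over the rim), 60 mm high, 0.35 to 0.7 kg. Origin: centre of its underside. +x to the high rear wall, which goes in first; front wall at x = -70 mm is low: upright, top edge 28 mm above the underside. Side walls at y = +-50 mm. Starts on the near deck, off centre and askew. Home: origin at x = -6 to +2 mm in the lane frame.
- bin_front (a point): middle of the outer face of the bin's low front wall (x = -70 mm in the bin's frame), 14 mm above its underside.
- dropper: small brown bottle with black dropper cap, 33 mm across, 102 mm high, standing on the worktop right of the rails; origin at the centre of its underside. Leave alone.
- electrode: copper electrode tip, 16 mm across, 38 mm high, standing on the worktop left of the rails; origin at the centre of its underside. Leave alone.
- nylon_spacer: white nylon ring, 34 mm across, 8 mm high, lying on the worktop left of the rails; origin at the centre of its underside. Leave alone.

How it is judged:
By the outcome, as a careful person would: the job done as asked, in the order asked, and still so for the second after the job is handed in, with the robot touching nothing.
It also fails if it takes over 67 s, if anything falls off the work surface, if the arm or the gripper's body presses on something with over 40 N, if the wrist force passes 120 N, or if a joint passes its speed limit or range.

## Working session

There is one attempt and no reset: what is moved stays moved. The work goes in short steps, Python scripts to look and compute and a shell command to move; the robot and the scene stay as the last step left them, time stands still between calls to the robot, and variables do not carry over. Pictures are saved under pics/ and viewed, at most 12 in all, crops included, and the job is handed in when it is done.

```bash
mkdir -p pics; ls; python3 - <<'E'
from cell import arm
import cv2
s=arm.get_state();print(s)
for n in("side","top"):
    c=arm.read_camera(n);cv2.imwrite(f"pics/{n}0.png",c["frame"]);print(n,c["mtx"],c["R"],c["t"])
E
```

```text
pics
{'time': 0.0, 'joint_positions': array([-1.16486214,  0.46945681, -0.0485845 ,  1.53375715,  0.02410706,
        1.14101149, -0.08231702]), 'qd': array([-1.06861869e-03,  2.54517714e-03, -5.38232518e-04, -8.41926708e-05,
        3.42645513e-04,  3.75099747e-04, -8.61151618e-05]), 'joint_efforts': array([ 1.23222260e-03, -5.10311651e+01, -4.59866622e-02, -2.37705410e+01,
        1.06739852e-02,  7.87428115e-03,  1.77251877e-05]), 'ee_pos': array([0.28408887, 0.61162184, 0.23022428]), 'tool_rot': array([ 2.15703430e-01,  9.76458388e-01, -1.00801810e-03, -1.76955097e-04]), 'contact_force': array([-0.05116924,  0.0544255 ,  0.39116836]), 'torque': array([-0.09654718,  0.00651165,  0.05505784]), 'finger_force': 0.0, 'width': 0.08558950749929217}
side [[433.97349921   0.         320.48296405]
 [  0.         433.97349921 199.05020146]
 [  0.           0.           1.        ]] [[-0.88578559 -0.46376259 -0.01755426]
 [-0.20790821  0.43035294 -0.87839087]
 [ 0.41491936 -0.7744163  -0.47762049]] [0.33060861 0.29926328 0.36273948]
top [[380.30278419   0.         316.36091676]
 [  0.         380.30278419 198.10251567]
 [  0.           0.           1.        ]] [[-1.58229239e-03 -9.99891094e-01  1.46729870e-02]
 [-9.95873881e-01  2.44249687e-04 -9.07477513e-02]
 [ 9.07342844e-02 -1.47560340e-02 -9.95765810e-01]] [-0.35559089  0.54333256  0.85223277]
```

View pics/top0.png

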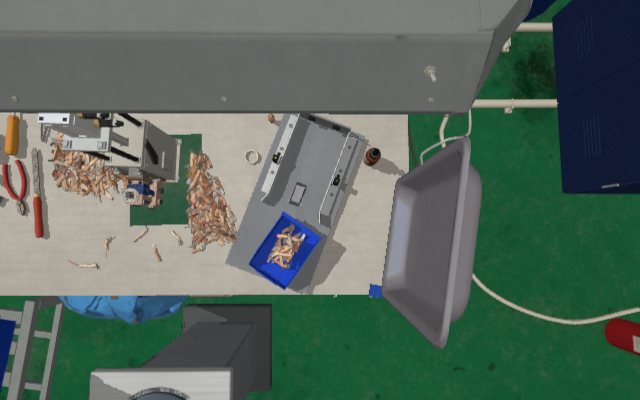

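View pics/side0.png

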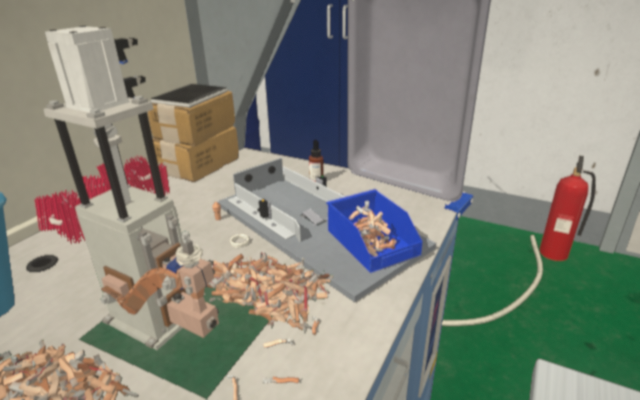

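The top view shows the lane running up and to the right, with the bin at about (285,250), the rails from (265,195)-(297,115) and (322,220)-(362,135), and the dropper at (372,157). The side view shows the open front towards the robot. I'll zoom in next.

```bash
python3 - <<'E'
import cv2
a=cv2.imread("pics/top0.png")[105:300,220:390];cv2.imwrite("pics/tz.png",cv2.resize(a,None,fx=3,fy=3,interpolation=cv2.INTER_CUBIC))
a=cv2.imread("pics/side0.png")[150:305,205:455];cv2.imwrite("pics/sz.png",cv2.resize(a,None,fx=3.2,fy=3.2,interpolation=cv2.INTER_CUBIC))
E
```

```text
(no output)
```

View pics/tz.png

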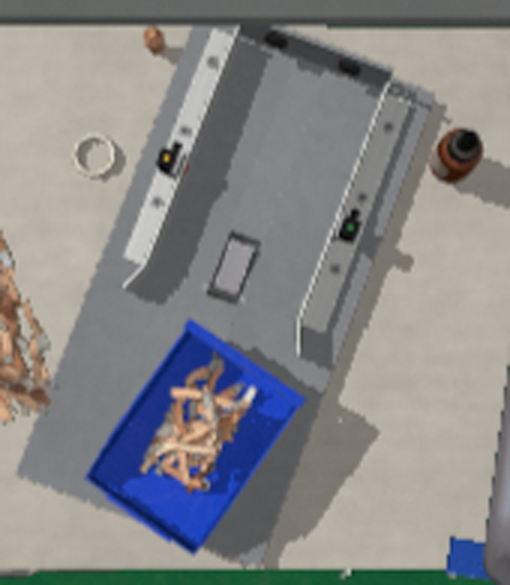

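View pics/sz.png

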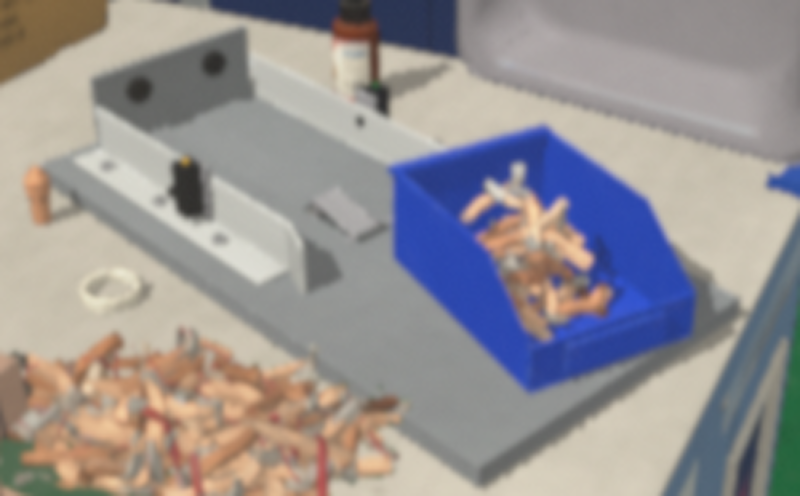

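The zoomed top view (3x, offset (220,105)) shows the right rail top line from (390,83) to (300,318), the left inner top edge from (240,30) to (145,270), and bin corners at (190,320), (303,400), (193,552) and (88,478). In the zoomed side view (3.2x, offset (205,150)), the bin's rear rim corners are at (392,170) and (545,127), and the left rail's mouth end is at (303,232).

```bash
cat >lib.py <<'E'
import numpy as np,cv2
from cell import arm
def ray(c,p):
    d=np.linalg.inv(c["mtx"])@[p[0],p[1],1];return -c["R"].T@c["t"],c["R"].T@d
def onz(c,p,z):
    o,d=ray(c,p);return o+d*(z-o[2])/d[2]
def tri(c1,p1,c2,p2):
    o1,d1=ray(c1,p1);o2,d2=ray(c2,p2)
    k=np.linalg.lstsq(np.c_[d1,-d2],o2-o1,rcond=None)[0]
    a,b=o1+k[0]*d1,o2+k[1]*d2;return (a+b)/2,np.linalg.norm(a-b)
def line(P):  # x,y fit -> point, dir
    P=np.float32(P)[:,:2];vx,vy,x,y=cv2.fitLine(P,cv2.DIST_L2,0,.01,.01).ravel();s=np.sign(vx);return np.array([x,y]),np.array([vx,vy])*s
E
python3 - <<'E'
from lib import *
T=arm.read_camera("top");S=arm.read_camera("side")
tz=lambda x,y:((x+.5)/3-.5+220,(y+.5)/3-.5+105)
sz=lambda x,y:((x+.5)/3.2-.5+205,(y+.5)/3.2-.5+150)
g=cv2.cvtColor(T["frame"],cv2.COLOR_BGR2GRAY).astype(float)
L=[];Rr=[]
for v in range(118,194,3):
    z=lambda x0,y0,x1,y1:tz(x0+(x1-x0)*((v-105)*3-y0)/(y1-y0),0)[0]
    u=z(240,30,145,270);us=np.arange(int(u)-4,int(u)+6);d=np.diff(g[v,us]);i=d.argmin();L.append(onz(T,(us[i]+.5,v),.048))
    if v>136:
        u=z(390,83,300,318);us=np.arange(int(u)-3,int(u)+5);i=g[v,us].argmax();Rr.append(onz(T,(us[i],v),.048))
pl,dl=line(L);pr,dr=line(Rr)
print("rails ang",np.degrees([np.arctan2(*dl[::-1]),np.arctan2(*dr[::-1])]),"gap",np.cross(dl,pr-pl))
for n,p in dict(Lf=(125,287),Rf=(298,355),Rcorner=(300,318),Lcorner=(145,268),endR=(390,83),endL=(240,30),).items(): print(n,onz(T,tz(*p),.048))
print("Lflare tri",tri(T,tz(125,287),S,sz(303,232)))
RL=tri(T,tz(190,321),S,sz(392,168));RR=tri(T,tz(303,400),S,sz(545,127));print("bin rear rim",RL,RR,np.linalg.norm(RL[0]-RR[0]))
print("front low",tri(T,tz(88,478),S,sz(530,345)),onz(T,tz(88,478),.044),onz(T,tz(193,552),.044),onz(T,tz(193,552),.016), onz(S,sz(530,390),.016),onz(S,sz(690,335),.016))
print("deck near L",onz(T,tz(18,475),.016),onz(S,sz(482,470),.016),tri(T,tz(18,475),S,sz(482,470)))
for p in [(190,321),(303,400)]:print(onz(T,tz(*p),.076))
for p in [(277,40),(349,67)]:print("buf",onz(T,tz(*p),.05))
print("end buf side",onz(S,sz(138,90),.05),onz(S,sz(213,63),.05))
print("catch",[onz(T,tz(*p),.02)for p in[(233,232),(260,240),(208,290),(235,300)]])
E
```

```text
rails ang [-20.7436   -20.742132] gap -0.12185874
Lf [ 0.53610795 -0.23182954  0.048     ]
Rf [ 0.48499477 -0.3616181   0.048     ]
Rcorner [ 0.51271318 -0.36318085  0.048     ]
Lcorner [ 0.55044351 -0.24667494  0.048     ]
endR [ 0.69282329 -0.43254428  0.048     ]
endL [ 0.7340565  -0.31764064  0.048     ]
Lflare tri (array([ 0.5351572 , -0.23293799,  0.05516583]), np.float64(0.0007584416764367286))
bin rear rim (array([ 0.50804312, -0.28318684,  0.07563219]), np.float64(0.002088563968072702)) (array([ 0.4509844 , -0.3648973 ,  0.07547507]), np.float64(0.0018941881807866103)) 0.09966102957562535
front low (array([ 0.39410444, -0.20569741,  0.04486157]), np.float64(0.0001685056930115932)) [ 0.39411389 -0.2055294   0.044     ] [ 0.33981844 -0.28374352  0.044     ] [ 0.33579734 -0.28180876  0.016     ] [ 0.39398107 -0.20848427  0.016     ] [ 0.33711515 -0.28742482  0.016     ]
deck near L [ 0.39428303 -0.14750524  0.016     ] [ 0.39171737 -0.14478717  0.016     ] (array([ 0.39345817, -0.14720565,  0.01347832]), np.float64(0.0013583733480165066))
[ 0.50897364 -0.28277382  0.076     ]
[ 0.4518773  -0.36454763  0.076     ]
buf [ 0.72566615 -0.34602797  0.05      ]
buf [ 0.70469306 -0.40106221  0.05      ]
end buf side [ 0.72530604 -0.34633938  0.05      ] [ 0.7042105  -0.40315981  0.05      ]
catch [array([ 0.58151108, -0.31173836,  0.02      ]), array([ 0.57523248, -0.33279215,  0.02      ]), array([ 0.53613755, -0.2924861 ,  0.02      ]), array([ 0.52834772, -0.3134457 ,  0.02      ])]<stdin>:13: DeprecationWarning: Arrays of 2-dimensional vectors are deprecated. Use arrays of 3-dimensional vectors instead. (deprecated in NumPy 2.0)
```

```bash
cat >>lib.py <<'E'
from scipy.spatial.transform import Rotation as Ro
A=np.radians(-20.74);D=np.array([np.cos(A),np.sin(A)]);N=np.array([-D[1],D[0]]);O=np.array([.6458,-.3476])
tolane=lambda p:np.array([D@(np.array(p)[:2]-O),N@(np.array(p)[:2]-O)])
toworld=lambda x,y:O+x*D+y*N
TX=np.array([-D[0],-D[1],0]);TY=np.array([N[0],N[1],0])
Rg=Ro.from_matrix(np.c_[TX,TY,[0,0,-1]])
def go(w,z,yaw=0):
    s=arm.get_state();R=Ro.from_quat(s["tool_rot"])
    dp=R.inv().apply(np.r_[w,z]-s["ee_pos"]);rv=(R.inv()*Ro.from_euler('z',yaw,degrees=True)*Rg).as_rotvec(degrees=True)
    print("t",s["time"],"lane",tolane(s["ee_pos"]).round(4),"z",s["ee_pos"][2].round(4),"dpos mm",(dp*1000).round(1),"rot",rv.round(2),"F",s["contact_force"].round(1))
E
python3 -c "
from lib import *
go((.43,.29),.23)"
```

```text
t 0.2 lane [-0.678   0.7692] z 0.2307 dpos mm [-267.8 -230.5    1. ] rot [-0.07  0.   -4.17] F [-0.3 -0.5 -0. ]
```

```bash
python3 -m inch '[{"delta_pos":[-0.03,-0.026,0],"angular":[0,0,-1],"jaw":0},{"delta_pos":[-0.06,-0.052,0],"angular":[0,0,-2],"jaw":0},{"delta_pos":[-0.09,-0.078,0],"angular":[0,0,-3],"jaw":0},{"delta_pos":[-0.12,-0.104,0],"angular":[0,0,-4.2],"jaw":0},{"delta_pos":[-0.15,-0.13,0],"angular":[0,0,-4.2],"jaw":0},{"delta_pos":[-0.18,-0.156,0],"angular":[0,0,-4.2],"jaw":0},{"delta_pos":[-0.21,-0.182,0],"angular":[0,0,-4.2],"jaw":0},{"delta_pos":[-0.24,-0.208,0],"angular":[0,0,-4.2],"jaw":0}]'; python3 -c "
from lib import *
go((.46,-.02),.23)"
```

```text
time: 0.87
ee_pos: [0.4147, 0.3205, 0.2313]
tool_rot: [0.18, 0.984, 0.0, 0.0]
contact_force: [1.4, 0.9, -0.2]
width: 0.0001
finger_force: 0.0
t 0.8667 lane [-0.4527  0.543 ] z 0.2313 dpos mm [-162.7 -302.5    1.3] rot [ 0.01 -0.    0.04] F [ 1.4  0.9 -0.2]
```

```bash
python3 -m inch '[{"delta_pos":[-0.019,-0.035,0],"angular":[0,0,0],"jaw":0},{"delta_pos":[-0.038,-0.07,0],"angular":[0,0,0],"jaw":0},{"delta_pos":[-0.057,-0.105,0],"angular":[0,0,0],"jaw":0},{"delta_pos":[-0.076,-0.14,0],"angular":[0,0,0],"jaw":0},{"delta_pos":[-0.095,-0.175,0],"angular":[0,0,0],"jaw":0},{"delta_pos":[-0.114,-0.21,0],"angular":[0,0,0],"jaw":0},{"delta_pos":[-0.133,-0.245,0],"angular":[0,0,0],"jaw":0},{"delta_pos":[-0.15,-0.28,0],"angular":[0,0,0],"jaw":0}]'; python3 -c "
from lib import *
go(toworld(-.2,-.13),.20)"
```

```text
time: 1.53
ee_pos: [0.4556, 0.0055, 0.2315]
tool_rot: [0.18, 0.984, 0.0, 0.0]
contact_force: [0.1, -0.2, 0.3]
width: 0.0001
finger_force: 0.0
t 1.5333 lane [-0.3029  0.2628] z 0.2315 dpos mm [-102.8 -392.9   31.3] rot [0.03 0.03 0.02] F [ 0.1 -0.2  0.3]
```

```bash
python3 -m inch '[{"delta_pos":[-0.012,-0.039,0],"angular":[0,0,0],"jaw":0},{"delta_pos":[-0.024,-0.078,0],"angular":[0,0,0],"jaw":0},{"delta_pos":[-0.036,-0.117,0],"angular":[0,0,0],"jaw":0},{"delta_pos":[-0.048,-0.156,0],"angular":[0,0,0],"jaw":0},{"delta_pos":[-0.06,-0.195,0],"angular":[0,0,0],"jaw":0},{"delta_pos":[-0.072,-0.234,0],"angular":[0,0,0],"jaw":0},{"delta_pos":[-0.084,-0.273,0],"angular":[0,0,0],"jaw":0},{"delta_pos":[-0.096,-0.312,0],"angular":[0,0,0],"jaw":0}]'; python3 -m inch '[{"delta_pos":[-0.003,-0.03,0],"angular":[0,0,0],"jaw":0},{"delta_pos":[-0.005,-0.06,0],"angular":[0,0,0],"jaw":0},{"delta_pos":[-0.007,-0.082,0],"angular":[0,0,0],"jaw":0},{"delta_pos":[-0.007,-0.082,0.03],"angular":[0,0,0],"jaw":0},{"delta_pos":[-0.007,-0.082,0.06],"angular":[0,0,0],"jaw":0},{"delta_pos":[-0.007,-0.082,0.09],"angular":[0,0,0],"jaw":0},{"delta_pos":[-0.007,-0.082,0.11],"angular":[0,0,0],"jaw":0},{"delta_pos":[-0.007,-0.082,0.11],"angular":[0,0,0],"jaw":0}]';python3 - <<'E'
from lib import *
go(toworld(-.2,-.13),.038)
c=arm.read_camera("top");a=c["frame"][105:300,220:390];cv2.imwrite("pics/t1.png",cv2.resize(a,None,fx=3,fy=3,interpolation=cv2.INTER_CUBIC))
E
```

```text
time: 2.2
ee_pos: [0.4346, -0.32, 0.2314]
tool_rot: [0.18, 0.984, 0.0, 0.0]
contact_force: [1.3, 0.1, 0.3]
width: -0.0002
finger_force: 0.0
time: 2.87
ee_pos: [0.4103, -0.3949, 0.1169]
tool_rot: [0.18, 0.984, 0.002, -0.004]
contact_force: [0.2, 0.4, 0.7]
width: 0.0002
finger_force: 0.0
t 2.8667 lane [-0.2035 -0.1276] z 0.1169 dpos mm [-4.2 -2.6 78.9] rot [ 0.16 -0.5   0.04] F [0.2 0.4 0.7]
```

View pics/t1.png

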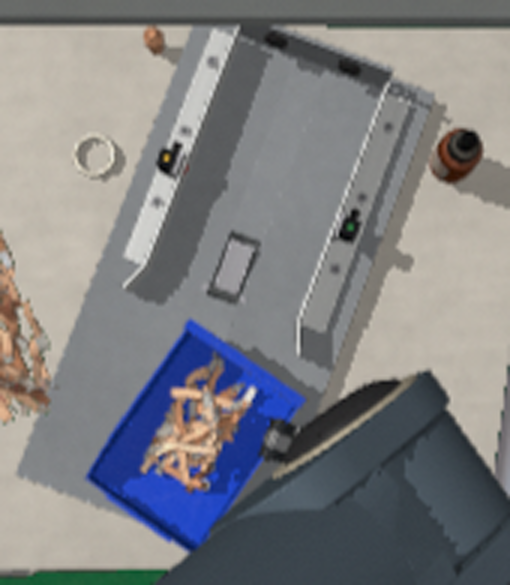

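The arm covers the lower right of the picture, and a dark gripper part shows at zoom (282,440) beside the bin's right rim. I'll project the fingertip to check that it's clear before lowering.

```bash
python3 - <<'E'
from lib import *
c=arm.read_camera("top");s=arm.get_state()
def zp(X):
    q=c["mtx"]@(c["R"]@X+c["t"]);return (q[:2]/q[2]-[220,105])*3
R=Ro.from_quat(s["tool_rot"])
for o in [(0,0,0),(0,.0145,0),(0,.0145,-.07),(0,.042,-.073),(-.038,.042,-.073)]:print(o,zp(s["ee_pos"]+R.apply(o)).round())
E
```

```text
(0, 0, 0) [352. 458.]
(0, 0.0145, 0) [332. 450.]
(0, 0.0145, -0.07) [338. 457.]
(0, 0.042, -0.073) [297. 441.]
(-0.038, 0.042, -0.073) [318. 384.]
```

```bash
python3 -m inch '[{"delta_pos":[-0.001,0,0.02],"angular":[0,-0.2,0],"jaw":0},{"delta_pos":[-0.002,0,0.04],"angular":[0,-0.5,0],"jaw":0},{"delta_pos":[-0.004,0,0.06],"angular":[0,-0.5,0],"jaw":0},{"delta_pos":[-0.004,0,0.079],"angular":[0,-0.5,0],"jaw":0},{"delta_pos":[-0.004,0,0.079],"angular":[0,-0.5,0],"jaw":0},{"delta_pos":[-0.004,0.01,0.079],"angular":[0,-0.5,0],"jaw":0},{"delta_pos":[-0.004,0.02,0.079],"angular":[0,-0.5,0],"jaw":0},{"delta_pos":[-0.004,0.026,0.079],"angular":[0,-0.5,0],"jaw":0}]'; cat >>lib.py <<'E'
def bin_pose():
    """bin pose in lane axes from the top view, by the blue mask's left and rear edges"""
    c=arm.read_camera("top");h=cv2.cvtColor(c["frame"],cv2.COLOR_BGR2HSV)
    m=cv2.inRange(h,(110,120,60),(130,255,255));m[:,:225]=0;m[:,360:]=0;m[:105]=0;m[292:]=0
    k=max(cv2.findContours(m,cv2.RETR_EXTERNAL,cv2.CHAIN_APPROX_NONE)[0],key=cv2.contourArea)
    P=cv2.approxPolyDP(cv2.convexHull(k),4,True)[:,0]
    print("poly76",[(tolane(onz(c,p,.076))*1000).round().tolist() for p in P]); print("poly44",[(tolane(onz(c,p,.044))*1000).round().tolist() for p in P]);return c
E
python3 - <<'E'
from lib import *
go(toworld(-.2,-.1),.036); bin_pose()
E
```

```text
time: 3.63
ee_pos: [0.4275, -0.3734, 0.044]
tool_rot: [0.179, 0.984, -0.001, 0.006]
contact_force: [-0.9, 0.4, 0.8]
width: -0.0002
finger_force: 0.0
t 3.6333 lane [-0.195  -0.1014] z 0.044 dpos mm [5.1 1.4 8. ] rot [0.03 0.67 0.12] F [-0.9  0.4  0.8]
poly76 [[-151.0, 10.0], [-169.0, -60.0], [-293.0, 5.0], [-278.0, 41.0]]
poly44 [[-150.0, 13.0], [-168.0, -60.0], [-298.0, 8.0], [-282.0, 45.0]]
```

```bash
python3 -m inch '[{"delta_pos":[0.003,0.003,0.006],"angular":[0,0,0],"jaw":0},{"delta_pos":[0.004,0.006,0.006],"angular":[0,0.3,0],"jaw":0},{"delta_pos":[0.004,0.009,0.006],"angular":[0,0.3,0],"jaw":0},{"delta_pos":[0.004,0.012,0.006],"angular":[0,0.3,0],"jaw":0},{"delta_pos":[0.004,0.015,0.006],"angular":[0,0.3,0],"jaw":0},{"delta_pos":[0.004,0.018,0.006],"angular":[0,0.3,0],"jaw":0},{"delta_pos":[0.004,0.021,0.006],"angular":[0,0.3,0],"jaw":0},{"delta_pos":[0.004,0.023,0.006],"angular":[0,0.3,0],"jaw":0}]'; python3 - <<'E'
from lib import *
go(toworld(-.2,-.07),.036); bin_pose()
E
```

```text
time: 4.35
ee_pos: [0.4308, -0.3523, 0.0368]
tool_rot: [0.18, 0.984, -0.001, 0.003]
contact_force: [-0.7, -5.1, 4.0]
width: 0.0002
finger_force: 3.0
t 4.35 lane [-0.1994 -0.0805] z 0.0368 dpos mm [ 0.6 10.5  0.8] rot [-0.05  0.32  0.01] F [-0.7 -5.1  4. ]
poly76 [[-166.0, -31.0], [-291.0, 36.0], [-288.0, 46.0], [-156.0, 31.0]]
poly44 [[-165.0, -30.0], [-296.0, 40.0], [-293.0, 50.0], [-156.0, 35.0]]
```

```bash
python3 -m inch '[{"delta_pos":[0,0.002,0],"angular":[0,0,0],"jaw":0},{"delta_pos":[0,0.004,0],"angular":[0,0,0],"jaw":0},{"delta_pos":[0,0.006,0],"angular":[0,0,0],"jaw":0},{"delta_pos":[0,0.008,0],"angular":[0,0,0],"jaw":0},{"delta_pos":[0,0.010,0],"angular":[0,0,0],"jaw":0},{"delta_pos":[0,0.0115,0],"angular":[0,0,0],"jaw":0},{"delta_pos":[0,0.0125,0],"angular":[0,0,0],"jaw":0},{"delta_pos":[0,0.0125,0],"angular":[0,0,0],"jaw":0}]'; python3 - <<'E'
from lib import *
go(toworld(-.2,-.1),.036); bin_pose()
E
```

```text
time: 5.07
ee_pos: [0.435, -0.3407, 0.0368]
tool_rot: [0.18, 0.984, -0.001, 0.003]
contact_force: [-0.4, -5.2, 6.6]
width: 0.0
finger_force: 3.3
t 5.0667 lane [-0.1995 -0.0682] z 0.0368 dpos mm [  0.5 -31.8   0.8] rot [-0.05  0.31  0.01] F [-0.4 -5.2  6.6]
poly76 [[-166.0, -10.0], [-291.0, 52.0], [-162.0, 45.0]]
poly44 [[-166.0, -8.0], [-295.0, 57.0], [-161.0, 49.0]]
```

```bash
python3 -m inch '[{"delta_pos":[0,-0.015,0],"angular":[0,0,0],"jaw":0},{"delta_pos":[0,-0.035,0],"angular":[0,0,0],"jaw":0},{"delta_pos":[0,-0.055,0],"angular":[0,0,0],"jaw":0},{"delta_pos":[0,-0.065,-0.03],"angular":[0,0,0],"jaw":0},{"delta_pos":[0,-0.065,-0.065],"angular":[0,0,0],"jaw":0},{"delta_pos":[0,-0.065,-0.1],"angular":[0,0,0],"jaw":0},{"delta_pos":[0,-0.065,-0.125],"angular":[0,0,0],"jaw":0},{"delta_pos":[0,-0.065,-0.125],"angular":[0,0,0],"jaw":0}]'; python3 - <<'E'
from lib import *
go(toworld(-.31,0),.16); c=bin_pose()
cv2.imwrite("pics/t2.png",cv2.resize(c["frame"][105:300,220:390],None,fx=3,fy=3,interpolation=cv2.INTER_CUBIC))
E
```

```text
time: 5.78
ee_pos: [0.413, -0.4009, 0.1654]
tool_rot: [0.179, 0.984, -0.001, 0.005]
contact_force: [1.2, 0.1, 0.5]
width: -0.0005
finger_force: 0.0
t 5.7833 lane [-0.1988 -0.1323] z 0.1654 dpos mm [111.  132.5   4.4] rot [0.02 0.55 0.09] F [1.2 0.1 0.5]
poly76 [[-162.0, 45.0], [-171.0, -54.0], [-303.0, -40.0], [-295.0, 53.0]]
poly44 [[-161.0, 49.0], [-171.0, -53.0], [-308.0, -39.0], [-300.0, 57.0]]
```

View pics/t2.png

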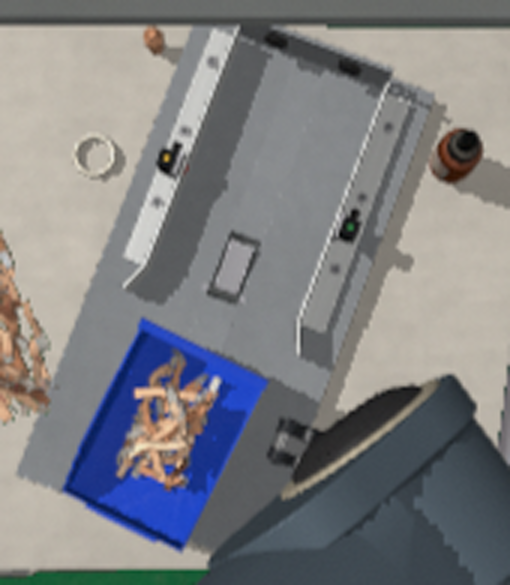

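The picture shows the bin nearly straight, about 5° clockwise. Its corners are at zoom (143,320), (267,380), (185,548) and (65,490), with the centre on the lane axis. Next is a push on the right half of the front wall.

```bash
python3 -m inch '[{"delta_pos":[0.026,0.015,0],"angular":[0,0.2,0],"jaw":0},{"delta_pos":[0.052,0.03,0],"angular":[0,0.5,0],"jaw":0},{"delta_pos":[0.078,0.05,0],"angular":[0,0.5,0],"jaw":0},{"delta_pos":[0.104,0.07,0],"angular":[0,0.5,0],"jaw":0},{"delta_pos":[0.13,0.09,0],"angular":[0,0.5,0],"jaw":0},{"delta_pos":[0.132,0.092,0],"angular":[0,0.5,0],"jaw":0},{"delta_pos":[0.132,0.092,0],"angular":[0,0.5,0],"jaw":0},{"delta_pos":[0.132,0.092,0],"angular":[0,0.5,0],"jaw":0}]'; python3 - <<'E'
from lib import *
go(toworld(-.333,-.04),.036); print(arm.get_state()["joint_positions"].round(2))
E
```

```text
time: 6.5
ee_pos: [0.3202, -0.267, 0.1601]
tool_rot: [0.179, 0.984, 0.001, -0.003]
contact_force: [0.8, -0.5, 0.3]
width: 0.0002
finger_force: 0.0
t 6.5 lane [-0.3331 -0.0399] z 0.1601 dpos mm [-9.000e-01 -1.000e-01  1.241e+02] rot [ 0.03 -0.39  0.12] F [ 0.8 -0.5  0.3]
[ 0.1   0.14  0.54  2.21 -0.1   0.82  1.92]
```

```bash
python3 -m inch '[{"delta_pos":[0,0,0.02],"angular":[0,0,0],"jaw":0},{"delta_pos":[0,0,0.04],"angular":[0,0,0],"jaw":0},{"delta_pos":[0,0,0.06],"angular":[0,0,0],"jaw":0},{"delta_pos":[0,0,0.08],"angular":[0,0,0],"jaw":0},{"delta_pos":[0,0,0.1],"angular":[0,0,0],"jaw":0},{"delta_pos":[0,0,0.118],"angular":[0,0,0],"jaw":0},{"delta_pos":[0,0,0.124],"angular":[0,0,0],"jaw":0},{"delta_pos":[0,0,0.124],"angular":[0,0,0],"jaw":0}]'; python3 - <<'E'
from lib import *
go(toworld(-.31,-.04),.034); print(arm.get_state()["joint_positions"].round(2))
E
```

```text
time: 7.17
ee_pos: [0.3188, -0.2678, 0.0351]
tool_rot: [0.18, 0.984, 0.001, -0.005]
contact_force: [-0.4, -0.7, 0.4]
width: 0.0001
finger_force: 0.0
t 7.1667 lane [-0.3341 -0.0411] z 0.0351 dpos mm [-24.1   1.1   0.9] rot [-0.   -0.54 -0.01] F [-0.4 -0.7  0.4]
[ 0.24  0.39  0.43  2.31 -0.33  0.5   2.14]
```

```bash
python3 -m inch '[{"delta_pos":[-0.004,0,0],"angular":[0,0,0],"jaw":0},{"delta_pos":[-0.008,0,0],"angular":[0,-0.3,0],"jaw":0},{"delta_pos":[-0.012,0,0],"angular":[0,-0.5,0],"jaw":0},{"delta_pos":[-0.015,0,0],"angular":[0,-0.5,0],"jaw":0},{"delta_pos":[-0.018,0,0],"angular":[0,-0.5,0],"jaw":0},{"delta_pos":[-0.021,0,0],"angular":[0,-0.5,0],"jaw":0},{"delta_pos":[-0.024,0,0],"angular":[0,-0.5,0],"jaw":0},{"delta_pos":[-0.024,0,0],"angular":[0,-0.5,0],"jaw":0}]'; python3 - <<'E'
from lib import *
go(toworld(-.3,-.04),.034); bin_pose()
E
```

```text
time: 7.83
ee_pos: [0.3428, -0.2765, 0.0369]
tool_rot: [0.18, 0.984, -0.001, 0.002]
contact_force: [-1.9, -1.2, 1.6]
width: -0.0002
finger_force: 0.9
t 7.8333 lane [-0.3085 -0.0408] z 0.0369 dpos mm [-8.5  0.8  2.9] rot [-0.02  0.27  0.05] F [-1.9 -1.2  1.6]
poly76 [[-153.0, 53.0], [-158.0, -46.0], [-285.0, -42.0], [-287.0, 54.0]]
poly44 [[-152.0, 58.0], [-157.0, -46.0], [-289.0, -41.0], [-291.0, 58.0]]
```

```bash
python3 -m inch '[{"delta_pos":[0.01,0,0],"angular":[0,0,0],"jaw":0},{"delta_pos":[0.012,0,-0.02],"angular":[0,0,0],"jaw":0},{"delta_pos":[0.012,0,-0.05],"angular":[0,0,0],"jaw":0},{"delta_pos":[0.012,0,-0.08],"angular":[0,0,0],"jaw":0},{"delta_pos":[0.0,0.02,-0.1],"angular":[0,0,0],"jaw":0},{"delta_pos":[-0.01,0.055,-0.11],"angular":[0,0,0],"jaw":0},{"delta_pos":[-0.03,0.09,-0.11],"angular":[0,0,0],"jaw":0},{"delta_pos":[-0.05,0.12,-0.11],"angular":[0,0,0],"jaw":0}]'; python3 -m inch '[{"delta_pos":[-0.01,0.01,0],"angular":[0,0,0],"jaw":0},{"delta_pos":[-0.014,0.016,0],"angular":[0,0,0],"jaw":0},{"delta_pos":[-0.014,0.016,0],"angular":[0,0,0],"jaw":0},{"delta_pos":[-0.014,0.016,0],"angular":[0,0,0],"jaw":0},{"delta_pos":[-0.014,0.016,0.02],"angular":[0,0,0],"jaw":0},{"delta_pos":[-0.014,0.016,0.04],"angular":[0,0,0],"jaw":0},{"delta_pos":[-0.014,0.016,0.05],"angular":[0,0,0],"jaw":0},{"delta_pos":[-0.014,0.016,0.05],"angular":[0,0,0],"jaw":0}]';python3 - <<'E'
from lib import *
go(toworld(-.244,.098),.038); bin_pose()
E
```

```text
time: 8.55
ee_pos: [0.4324, -0.1792, 0.1481]
tool_rot: [0.179, 0.984, 0.001, 0.004]
contact_force: [1.4, -0.3, -0.4]
width: 0.0001
finger_force: 0.0
time: 9.22
ee_pos: [0.4467, -0.1721, 0.095]
tool_rot: [0.181, 0.983, -0.0, -0.001]
contact_force: [-0.7, -0.1, -0.2]
width: 0.0
finger_force: 0.0
t 9.2167 lane [-0.2483  0.0936] z 0.095 dpos mm [-4.4  4.5 57. ] rot [-0.06 -0.09 -0.14] F [-0.7 -0.1 -0.2]
poly76 [[-153.0, 53.0], [-158.0, -46.0], [-289.0, -41.0], [-287.0, 54.0]]
poly44 [[-152.0, 58.0], [-157.0, -46.0], [-294.0, -41.0], [-291.0, 58.0]]
```

```bash
python3 -m inch '[{"delta_pos":[-0.004,0.005,0.02],"angular":[0,0,0],"jaw":0},{"delta_pos":[-0.004,0.005,0.04],"angular":[0,0,0],"jaw":0},{"delta_pos":[-0.004,0.005,0.057],"angular":[0,0,0],"jaw":0},{"delta_pos":[-0.004,0.005,0.057],"angular":[0,0,0],"jaw":0},{"delta_pos":[-0.004,0,0.057],"angular":[0,0,0],"jaw":0},{"delta_pos":[-0.004,-0.006,0.057],"angular":[0,0,0],"jaw":0},{"delta_pos":[-0.004,-0.012,0.057],"angular":[0,0,0],"jaw":0},{"delta_pos":[-0.004,-0.016,0.057],"angular":[0,0,0],"jaw":0}]'; python3 -m inch '[{"delta_pos":[0,-0.002,0],"angular":[0,0,0],"jaw":0},{"delta_pos":[0,-0.004,0],"angular":[0,0,0],"jaw":0},{"delta_pos":[0,-0.006,0],"angular":[0,0,0],"jaw":0},{"delta_pos":[0,-0.008,0],"angular":[0,0,0],"jaw":0},{"delta_pos":[0,-0.0095,0],"angular":[0,0,0],"jaw":0},{"delta_pos":[0,-0.0105,0],"angular":[0,0,0],"jaw":0},{"delta_pos":[0,-0.0105,0],"angular":[0,0,0],"jaw":0},{"delta_pos":[0,-0.0105,0],"angular":[0,0,0],"jaw":0}]';python3 - <<'E'
from lib import *
go(toworld(-.244,.067),.038); bin_pose()
E
```

```text
time: 9.93
ee_pos: [0.4482, -0.1895, 0.0411]
tool_rot: [0.18, 0.984, -0.001, 0.003]
contact_force: [-0.4, 0.8, -0.9]
width: -0.0001
finger_force: 0.0
time: 10.6
ee_pos: [0.4445, -0.1969, 0.0399]
tool_rot: [0.179, 0.984, 0.0, 0.002]
contact_force: [0.3, 4.1, 3.8]
width: -0.0
finger_force: 2.1
t 10.6 lane [-0.2417  0.0696] z 0.0399 dpos mm [ 2.4 -2.6  1.9] rot [0.05 0.18 0.08] F [0.3 4.1 3.8]
poly76 [[-153.0, 53.0], [-157.0, -48.0], [-289.0, -43.0], [-288.0, 51.0]]
poly44 [[-152.0, 58.0], [-156.0, -48.0], [-293.0, -43.0], [-292.0, 55.0]]
```

```bash
python3 -m inch '[{"delta_pos":[0,-0.001,0],"angular":[0,0,0],"jaw":0},{"delta_pos":[0,-0.002,0],"angular":[0,0,0],"jaw":0},{"delta_pos":[0,-0.003,0],"angular":[0,0,0],"jaw":0},{"delta_pos":[0,-0.004,0],"angular":[0,0,0],"jaw":0},{"delta_pos":[0,-0.005,0],"angular":[0,0,0],"jaw":0},{"delta_pos":[0,-0.005,0],"angular":[0,0,0],"jaw":0},{"delta_pos":[0,-0.005,0],"angular":[0,0,0],"jaw":0},{"delta_pos":[0,-0.005,0],"angular":[0,0,0],"jaw":0}]';python3 - <<'E'
from lib import *
go(toworld(-.244,.067),.038); bin_pose()
E
```

```text
time: 11.32
ee_pos: [0.4424, -0.2028, 0.0399]
tool_rot: [0.18, 0.984, -0.001, 0.002]
contact_force: [0.3, 3.0, 2.7]
width: -0.0001
finger_force: 1.3
t 11.3167 lane [-0.2415  0.0634] z 0.0399 dpos mm [2.5 3.6 1.8] rot [-0.02  0.21  0.01] F [0.3 3.  2.7]
poly76 [[-154.0, 48.0], [-155.0, -52.0], [-288.0, -50.0], [-288.0, 44.0]]
poly44 [[-153.0, 53.0], [-155.0, -52.0], [-293.0, -50.0], [-292.0, 48.0]]
```

```bash
python3 -m inch '[{"delta_pos":[0,0.012,0],"angular":[0,0,0],"jaw":0},{"delta_pos":[0,0.025,0],"angular":[0,0,0],"jaw":0},{"delta_pos":[0,0.028,-0.03],"angular":[0,0,0],"jaw":0.05},{"delta_pos":[0,0.028,-0.065],"angular":[0,0,0],"jaw":0.05},{"delta_pos":[0.01,0.015,-0.1],"angular":[0,0,0],"jaw":0.05},{"delta_pos":[0.03,-0.015,-0.11],"angular":[0,0,0],"jaw":0.05},{"delta_pos":[0.06,-0.04,-0.11],"angular":[0,0,0],"jaw":0.05},{"delta_pos":[0.082,-0.064,-0.11],"angular":[0,0,0],"jaw":0.05}]';python3 - <<'E'
from lib import *
go(toworld(-.324,-.0015),.15)
E
```

```text
time: 12.03
ee_pos: [0.3406, -0.2346, 0.1502]
tool_rot: [0.18, 0.984, -0.001, 0.002]
contact_force: [-0.6, -0.7, -0.1]
width: 0.05
finger_force: 0.0
t 12.0333 lane [-0.3254 -0.0024] z 0.1502 dpos mm [-1.4  0.9  0.2] rot [-0.04  0.3  -0.02] F [-0.6 -0.7 -0.1]
```

```bash
python3 -m inch '[{"delta_pos":[0,0,0],"angular":[0,0,0],"jaw":0.05},{"delta_pos":[0,0.001,0.025],"angular":[0,0,0],"jaw":0.05},{"delta_pos":[0,0.001,0.05],"angular":[0,0,0],"jaw":0.05},{"delta_pos":[0,0.001,0.075],"angular":[0,0,0],"jaw":0.05},{"delta_pos":[0,0.001,0.1],"angular":[0,0,0],"jaw":0.05},{"delta_pos":[0,0.001,0.117],"angular":[0,0,0],"jaw":0.05},{"delta_pos":[0,0.001,0.117],"angular":[0,0,0],"jaw":0.05},{"delta_pos":[0,0.001,0.117],"angular":[0,0,0],"jaw":0.05}]';python3 - <<'E'
from lib import *
go(toworld(-.30,-.0015),.032)
c=arm.read_camera("side");a=c["frame"][150:305,205:455];cv2.imwrite("pics/s3.png",cv2.resize(a,None,fx=3.2,fy=3.2,interpolation=cv2.INTER_CUBIC))
E
```

```text
time: 12.7
ee_pos: [0.3428, -0.2328, 0.0321]
tool_rot: [0.18, 0.984, -0.001, 0.001]
contact_force: [0.4, -0.3, 0.6]
width: 0.0503
finger_force: 0.0
t 12.7 lane [-0.324  0.   ] z 0.0321 dpos mm [-24.   -1.5   0.1] rot [-0.05  0.08 -0.03] F [ 0.4 -0.3  0.6]
```

View pics/s3.png

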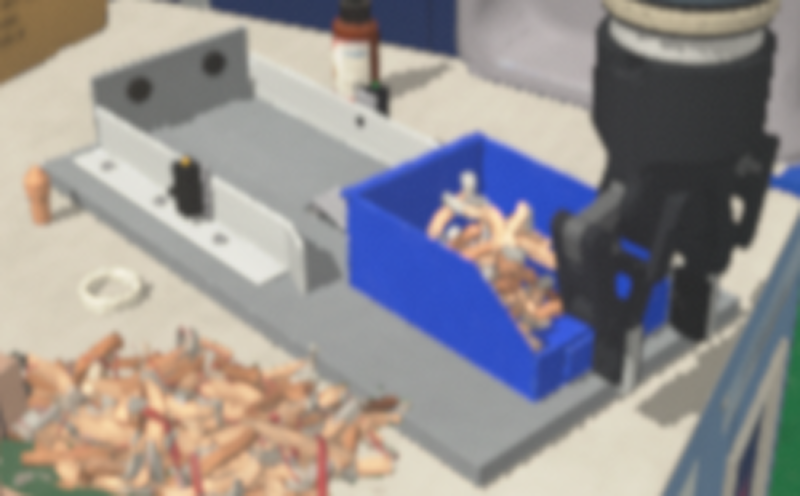

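The side view shows both fingertips just clear of the low front wall, with the bin square on the deck. I'll push along the lane now.

```bash
python3 -m inch '[{"delta_pos":[-0.005,-0.001,0],"angular":[0,0,0],"jaw":0.05},{"delta_pos":[-0.010,-0.0015,0],"angular":[0,0,0],"jaw":0.05},{"delta_pos":[-0.015,-0.0015,0],"angular":[0,0,0],"jaw":0.05},{"delta_pos":[-0.019,-0.0015,0],"angular":[0,0,0],"jaw":0.05},{"delta_pos":[-0.023,-0.0015,0],"angular":[0,0,0],"jaw":0.05},{"delta_pos":[-0.027,-0.0015,0],"angular":[0,0,0],"jaw":0.05},{"delta_pos":[-0.031,-0.0015,0],"angular":[0,0,0],"jaw":0.05},{"delta_pos":[-0.035,-0.0015,0],"angular":[0,0,0],"jaw":0.05}]';python3 - <<'E'
from lib import *
go(toworld(-.25,0),.032);bin_pose()
E
```

```text
time: 13.42
ee_pos: [0.3755, -0.2458, 0.0326]
tool_rot: [0.18, 0.984, 0.0, 0.001]
contact_force: [-3.3, 0.3, 2.1]
width: 0.0501
finger_force: 1.9
t 13.4167 lane [-0.2888 -0.0005] z 0.0326 dpos mm [-38.8   0.5   0.7] rot [0.03 0.12 0.03] F [-3.3  0.3  2.1]
poly76 [[-136.0, 51.0], [-137.0, -50.0], [-270.0, -50.0], [-264.0, 47.0]]
poly44 [[-134.0, 55.0], [-136.0, -50.0], [-274.0, -50.0], [-267.0, 51.0]]
```

```bash
python3 -m inch '[{"delta_pos":[-0.005,0,0],"angular":[0,0,0],"jaw":0.05},{"delta_pos":[-0.010,0,0],"angular":[0,0,0],"jaw":0.05},{"delta_pos":[-0.015,0,0],"angular":[0,0,0],"jaw":0.05},{"delta_pos":[-0.020,0,0],"angular":[0,0,0],"jaw":0.05},{"delta_pos":[-0.025,0,0],"angular":[0,0,0],"jaw":0.05},{"delta_pos":[-0.030,0,0],"angular":[0,0,0],"jaw":0.05},{"delta_pos":[-0.035,0,0],"angular":[0,0,0],"jaw":0.05},{"delta_pos":[-0.040,0,0],"angular":[0,0,0],"jaw":0.05}]';python3 - <<'E'
from lib import *
go(toworld(-.2,0),.032);c=bin_pose()
cv2.imwrite("pics/t4.png",cv2.resize(c["frame"][105:300,220:390],None,fx=3,fy=3,interpolation=cv2.INTER_CUBIC))
E
```

```text
time: 14.13
ee_pos: [0.4138, -0.2604, 0.0328]
tool_rot: [0.18, 0.984, -0.0, 0.002]
contact_force: [-2.3, 1.0, -1.1]
width: 0.05
finger_force: 1.0
t 14.1333 lane [-0.2479 -0.0007] z 0.0328 dpos mm [-47.9   0.6   1. ] rot [-0.    0.21  0.03] F [-2.3  1.  -1.1]
poly76 [[-96.0, 50.0], [-96.0, -49.0], [-235.0, -48.0], [-220.0, 29.0], [-206.0, 46.0]]
poly44 [[-93.0, 54.0], [-93.0, -48.0], [-237.0, -47.0], [-222.0, 33.0], [-208.0, 51.0]]
```

View pics/t4.png

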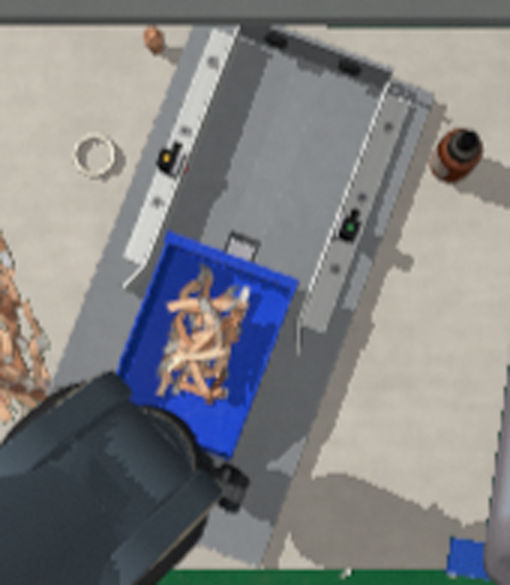

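The bin has entered the mouth square. Its rear corners are at zoom (170,233) and (298,282), with a similar gap to each rail.

```bash
python3 -m inch '[{"delta_pos":[-0.006,0,0],"angular":[0,0,0],"jaw":0.05},{"delta_pos":[-0.012,0,0],"angular":[0,0,0],"jaw":0.05},{"delta_pos":[-0.018,0,0],"angular":[0,0,0],"jaw":0.05},{"delta_pos":[-0.024,0,0],"angular":[0,0,0],"jaw":0.05},{"delta_pos":[-0.030,0,0],"angular":[0,0,0],"jaw":0.05},{"delta_pos":[-0.036,0,0],"angular":[0,0,0],"jaw":0.05},{"delta_pos":[-0.042,0,0],"angular":[0,0,0],"jaw":0.05},{"delta_pos":[-0.048,0,0],"angular":[0,0,0],"jaw":0.05}]';python3 - <<'E'
from lib import *
go(toworld(-.15,0),.032);c=bin_pose()
E
```

```text
time: 14.85
ee_pos: [0.4587, -0.2774, 0.033]
tool_rot: [0.18, 0.984, -0.0, 0.002]
contact_force: [-2.5, 0.7, -1.8]
width: 0.0499
finger_force: 1.0
t 14.85 lane [-0.1999 -0.0006] z 0.033 dpos mm [-49.8   0.6   1.2] rot [0.   0.2  0.03] F [-2.5  0.7 -1.8]
poly76 [[-49.0, 52.0], [-49.0, -49.0], [-181.0, -51.0], [-135.0, 49.0]]
poly44 [[-44.0, 56.0], [-44.0, -49.0], [-182.0, -50.0], [-134.0, 53.0]]
```

```bash
python3 -m inch '[{"delta_pos":[-0.006,0,0],"angular":[0,0,0],"jaw":0.05},{"delta_pos":[-0.012,0,0],"angular":[0,0,0],"jaw":0.05},{"delta_pos":[-0.018,0,0],"angular":[0,0,0],"jaw":0.05},{"delta_pos":[-0.024,0,0],"angular":[0,0,0],"jaw":0.05},{"delta_pos":[-0.030,0,0],"angular":[0,0,0],"jaw":0.05},{"delta_pos":[-0.036,0,0],"angular":[0,0,0],"jaw":0.05},{"delta_pos":[-0.042,0,0],"angular":[0,0,0],"jaw":0.05},{"delta_pos":[-0.048,0,0],"angular":[0,0,0],"jaw":0.05}]';python3 - <<'E'
from lib import *
go(toworld(-.1,0),.032);c=bin_pose()
E
```

```text
time: 15.57
ee_pos: [0.5036, -0.2944, 0.0331]
tool_rot: [0.18, 0.984, -0.0, 0.002]
contact_force: [-1.9, -0.1, -1.0]
width: 0.0501
finger_force: 1.1
t 15.5667 lane [-0.1518 -0.0006] z 0.0331 dpos mm [-51.8   0.6   1.3] rot [0.   0.2  0.03] F [-1.9 -0.1 -1. ]
poly76 [[-1.0, 51.0], [-1.0, -50.0], [-110.0, -49.0], [-65.0, 50.0]]
poly44 [[6.0, 55.0], [6.0, -50.0], [-107.0, -49.0], [-61.0, 54.0]]
```

```bash
python3 -m inch '[{"delta_pos":[-0.006,0,0],"angular":[0,0,0],"jaw":0.05},{"delta_pos":[-0.012,0,0],"angular":[0,0,0],"jaw":0.05},{"delta_pos":[-0.018,0,0],"angular":[0,0,0],"jaw":0.05},{"delta_pos":[-0.024,0,0],"angular":[0,0,0],"jaw":0.05},{"delta_pos":[-0.030,0,0],"angular":[0,0,0],"jaw":0.05},{"delta_pos":[-0.036,0,0],"angular":[0,0,0],"jaw":0.05},{"delta_pos":[-0.042,0,0],"angular":[0,0,0],"jaw":0.05},{"delta_pos":[-0.048,0,0],"angular":[0,0,0],"jaw":0.05}]';python3 - <<'E'
from lib import *
go(toworld(-.081,0),.032);c=bin_pose()
E
```

```text
time: 16.28
ee_pos: [0.5484, -0.3114, 0.0333]
tool_rot: [0.18, 0.984, -0.0, 0.002]
contact_force: [-2.5, 0.6, -0.0]
width: 0.05
finger_force: 1.2
t 16.2833 lane [-0.1039 -0.0006] z 0.0333 dpos mm [-22.9   0.6   1.4] rot [0.   0.2  0.03] F [-2.5  0.6 -0. ]
poly76 [[48.0, 51.0], [47.0, -49.0], [-39.0, -50.0], [3.0, 48.0]]
poly44 [[56.0, 55.0], [56.0, -49.0], [-34.0, -50.0], [10.0, 52.0]]
```

```bash
python3 -m inch '[{"delta_pos":[-0.004,0,0],"angular":[0,0,0],"jaw":0.05},{"delta_pos":[-0.008,0,0],"angular":[0,0,0],"jaw":0.05},{"delta_pos":[-0.011,0,0],"angular":[0,0,0],"jaw":0.05},{"delta_pos":[-0.013,0,0],"angular":[0,0,0],"jaw":0.05},{"delta_pos":[-0.015,0,0],"angular":[0,0,0],"jaw":0.05},{"delta_pos":[-0.017,0,0],"angular":[0,0,0],"jaw":0.05},{"delta_pos":[-0.0185,0,0],"angular":[0,0,0],"jaw":0.05},{"delta_pos":[-0.0195,0,0],"angular":[0,0,0],"jaw":0.05}]';python3 - <<'E'
from lib import *
go(toworld(-.081,0),.032);c=bin_pose()
E
```

```text
time: 17.0
ee_pos: [0.5662, -0.3182, 0.0335]
tool_rot: [0.18, 0.984, -0.0, 0.002]
contact_force: [-3.0, 1.1, 2.1]
width: 0.0501
finger_force: 1.9
t 17.0 lane [-0.0848 -0.0007] z 0.0335 dpos mm [-3.8  0.7  1.5] rot [0.   0.2  0.02] F [-3.   1.1  2.1]
poly76 [[67.0, 51.0], [67.0, -51.0], [-11.0, -49.0], [20.0, 35.0]]
poly44 [[76.0, 55.0], [77.0, -51.0], [-4.0, -49.0], [27.0, 39.0]]
```

```bash
python3 -m inch '[{"delta_pos":[-0.0005,0,0],"angular":[0,0,0],"jaw":0.05},{"delta_pos":[-0.001,0,0],"angular":[0,0,0],"jaw":0.05},{"delta_pos":[-0.0015,0,0],"angular":[0,0,0],"jaw":0.05},{"delta_pos":[-0.002,0,0],"angular":[0,0,0],"jaw":0.05},{"delta_pos":[-0.0025,0,0],"angular":[0,0,0],"jaw":0.05},{"delta_pos":[-0.003,0,0],"angular":[0,0,0],"jaw":0.05},{"delta_pos":[-0.003,0,0],"angular":[0,0,0],"jaw":0.05},{"delta_pos":[-0.003,0,0],"angular":[0,0,0],"jaw":0.05}]';python3 - <<'E'
from lib import *
go(toworld(-.081,0),.032);c=bin_pose()
E
```

```text
time: 17.72
ee_pos: [0.5691, -0.3192, 0.0334]
tool_rot: [0.18, 0.984, -0.0, 0.002]
contact_force: [-2.8, 0.2, 0.6]
width: 0.0498
finger_force: 1.6
t 17.7167 lane [-0.0818 -0.0006] z 0.0334 dpos mm [-0.8  0.6  1.5] rot [-0.    0.22  0.03] F [-2.8  0.2  0.6]
poly76 [[70.0, 50.0], [72.0, -50.0], [-8.0, -51.0], [36.0, 49.0]]
poly44 [[80.0, 54.0], [81.0, -49.0], [-1.0, -50.0], [44.0, 53.0]]
```

```bash
python3 -m inch '[{"delta_pos":[0.006,0,0],"angular":[0,0,0],"jaw":0.05},{"delta_pos":[0.014,0,0],"angular":[0,0,0],"jaw":0.05},{"delta_pos":[0.024,0,0],"angular":[0,0,0],"jaw":0.05},{"delta_pos":[0.04,0,0],"angular":[0,0,0],"jaw":0.05},{"delta_pos":[0.065,0,-0.01],"angular":[0,0,0],"jaw":0.05},{"delta_pos":[0.095,0,-0.025],"angular":[0,0,0],"jaw":0.05},{"delta_pos":[0.12,0,-0.05],"angular":[0,0,0],"jaw":0.05},{"delta_pos":[0.14,0,-0.08],"angular":[0,0,0],"jaw":0.05}]';python3 - <<'E'
from lib import *
go(toworld(-.25,0),.25);c=bin_pose();
a=cv2.resize(c["frame"][105:265,230:390],None,fx=2.4,fy=2.4,interpolation=cv2.INTER_CUBIC)
s=arm.read_camera("side")["frame"][145:273,200:330];b=cv2.resize(s,(390,384),interpolation=cv2.INTER_CUBIC)
cv2.imwrite("pics/e5.png",cv2.hconcat([a,b]))
E
```

```text
time: 18.43
ee_pos: [0.4338, -0.2678, 0.1121]
tool_rot: [0.18, 0.984, 0.001, -0.0]
contact_force: [-0.1, 0.1, 0.7]
width: 0.0502
finger_force: 0.0
t 18.4333 lane [-0.2265 -0.0005] z 0.1121 dpos mm [  23.7    0.6 -137.9] rot [ 0.05 -0.06 -0.02] F [-0.1  0.1  0.7]
poly76 [[70.0, 50.0], [72.0, -50.0], [-74.0, -50.0], [-75.0, 44.0]]
poly44 [[80.0, 54.0], [81.0, -49.0], [-71.0, -49.0], [-71.0, 48.0]]
```

View pics/e5.png

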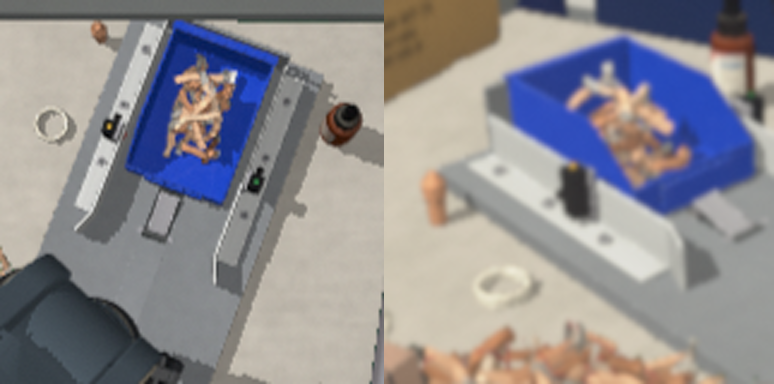

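The bin sits between the rails, square and at the end stop, with the catch plate visible behind it at (163,213) in the top half and (725,212) in the side half. I'll compare the catch against its initial raised picture.

```bash
python3 - <<'E'
from lib import *
S=arm.read_camera("side");T=arm.read_camera("top")
def zp(c,X):
    q=c["mtx"]@(c["R"]@X+c["t"]);return (q[:2]/q[2]).round(1)
for x,y,z in[(-.118,-.01,.016),(-.118,.01,.016),(-.076,.01,.025),(-.076,-.01,.025),(-.076,.01,.016)]:
    X=np.r_[toworld(x,y),z];print(x,y,z,zp(S,X),zp(T,X))
a=[cv2.resize(f[198:233,285:340],None,fx=7,fy=7,interpolation=cv2.INTER_NEAREST) for f in(cv2.imread("pics/side0.png"),S["frame"])]
b=[cv2.resize(f[170:215,275:330],None,fx=7,fy=7,interpolation=cv2.INTER_NEAREST) for f in(cv2.imread("pics/top0.png"),T["frame"])]
cv2.imwrite("pics/c6.png",cv2.vconcat([cv2.hconcat(a),cv2.hconcat(b)]))
E
```

```text
-0.118 -0.01 0.016 [323.3 219.7] [298.8 203.3]
-0.118 0.01 0.016 [315.3 223.5] [290.8 200.3]
-0.076 0.01 0.025 [300.8 211.1] [297.1 183.1]
-0.076 -0.01 0.025 [308.8 207.5] [305.1 186.1]
-0.076 0.01 0.016 [301.  215.1] [297.2 183.6]
```

View pics/c6.png

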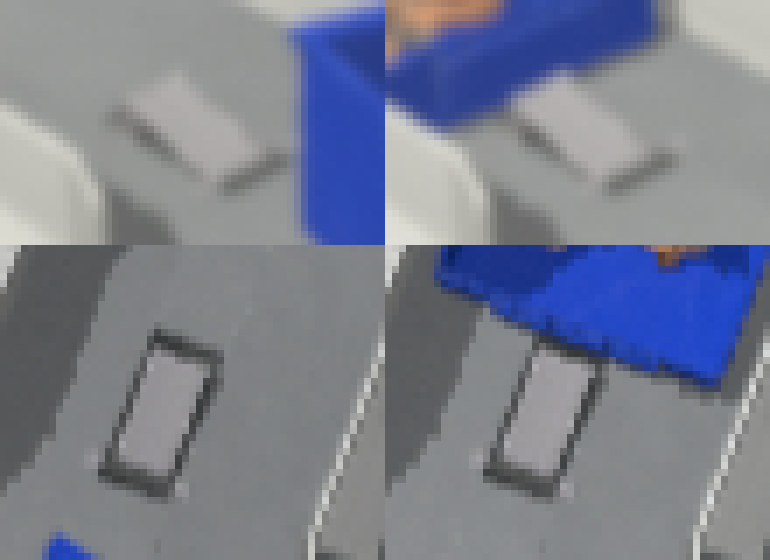

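The catch shows the same raised plate and side shadow as before, with a dark gap between it and the bin. There is plenty of time, so one more gentle push will seat the bin against the buffers.

```bash
python3 -m inch '[{"delta_pos":[-0.02,0,0.02],"angular":[0,0,0],"jaw":0.05},{"delta_pos":[-0.04,0,0.045],"angular":[0,0,0],"jaw":0.05},{"delta_pos":[-0.065,0,0.065],"angular":[0,0,0],"jaw":0.05},{"delta_pos":[-0.09,0,0.076],"angular":[0,0,0],"jaw":0.05},{"delta_pos":[-0.11,0,0.077],"angular":[0,0,0],"jaw":0.05},{"delta_pos":[-0.125,0,0.077],"angular":[0,0,0],"jaw":0.05},{"delta_pos":[-0.133,0,0.077],"angular":[0,0,0],"jaw":0.05},{"delta_pos":[-0.136,0,0.077],"angular":[0,0,0],"jaw":0.05}]';python3 -c "
from lib import *
go(toworld(-.081,0),.033)"
```

```text
time: 19.3
ee_pos: [0.5662, -0.3177, 0.0348]
tool_rot: [0.179, 0.984, -0.0, 0.001]
contact_force: [0.5, -0.4, 0.2]
width: 0.0496
finger_force: 0.0
t 19.3 lane [-0.085  -0.0002] z 0.0348 dpos mm [-4.   0.2  1.8] rot [-0.01  0.15  0.09] F [ 0.5 -0.4  0.2]
```

```bash
python3 -m inch '[{"delta_pos":[-0.001,0,0],"angular":[0,0,0],"jaw":0.05},{"delta_pos":[-0.002,0,0.001],"angular":[0,0,0],"jaw":0.05},{"delta_pos":[-0.003,0,0.001],"angular":[0,0,0],"jaw":0.05},{"delta_pos":[-0.0035,0,0.001],"angular":[0,0,0],"jaw":0.05},{"delta_pos":[-0.004,0,0.001],"angular":[0,0,0],"jaw":0.05},{"delta_pos":[-0.0045,0,0.001],"angular":[0,0,0],"jaw":0.05},{"delta_pos":[-0.005,0,0.001],"angular":[0,0,0],"jaw":0.05},{"delta_pos":[-0.005,0,0.001],"angular":[0,0,0],"jaw":0.05}]';python3 -c "
from lib import *
go(toworld(-.081,0),.033)"
```

```text
time: 19.97
ee_pos: [0.5691, -0.3192, 0.0355]
tool_rot: [0.18, 0.984, 0.0, 0.001]
contact_force: [-2.0, 0.3, 2.0]
width: 0.0503
finger_force: 1.2
t 19.9667 lane [-0.0818 -0.0006] z 0.0355 dpos mm [-0.8  0.6  2.5] rot [0.03 0.11 0.02] F [-2.   0.3  2. ]
```

```bash
python3 -m inch '[{"delta_pos":[-0.0003,0,0],"angular":[0,0,0],"jaw":0.05},{"delta_pos":[-0.0006,0,0],"angular":[0,0,0],"jaw":0.05},{"delta_pos":[-0.0009,0,0],"angular":[0,0,0],"jaw":0.05},{"delta_pos":[-0.0012,0,0],"angular":[0,0,0],"jaw":0.05},{"delta_pos":[-0.0015,0,0],"angular":[0,0,0],"jaw":0.05},{"delta_pos":[-0.0018,0,0],"angular":[0,0,0],"jaw":0.05},{"delta_pos":[-0.002,0,0],"angular":[0,0,0],"jaw":0.05},{"delta_pos":[-0.002,0,0],"angular":[0,0,0],"jaw":0.05}]';python3 -c "
from lib import *
go(toworld(-.081,0),.033);bin_pose()"
```

```text
time: 20.63
ee_pos: [0.5706, -0.3198, 0.0353]
tool_rot: [0.18, 0.984, 0.0, 0.0]
contact_force: [-6.2, 3.6, 4.1]
width: 0.0503
finger_force: 3.2
t 20.6333 lane [-0.0801 -0.0007] z 0.0353 dpos mm [0.9 0.7 2.3] rot [0.03 0.05 0.02] F [-6.2  3.6  4.1]
poly76 [[70.0, 50.0], [72.0, -50.0], [-1.0, -50.0], [28.0, 34.0]]
poly44 [[80.0, 54.0], [81.0, -49.0], [6.0, -50.0], [35.0, 37.0]]
```

```bash
python3 -m inch '[{"delta_pos":[-0.0003,0,0],"angular":[0,0,0],"jaw":0.05},{"delta_pos":[-0.0006,0,0],"angular":[0,0,0],"jaw":0.05},{"delta_pos":[-0.0009,0,0],"angular":[0,0,0],"jaw":0.05},{"delta_pos":[-0.0012,0,0],"angular":[0,0,0],"jaw":0.05},{"delta_pos":[-0.0012,0,0],"angular":[0,0,0],"jaw":0.05},{"delta_pos":[-0.0012,0,0],"angular":[0,0,0],"jaw":0.05},{"delta_pos":[-0.0012,0,0],"angular":[0,0,0],"jaw":0.05},{"delta_pos":[-0.0012,0,0],"angular":[0,0,0],"jaw":0.05}]';python3 -c "
from lib import *
go(toworld(-.081,0),.033);bin_pose()"
```

```text
time: 21.35
ee_pos: [0.5707, -0.3199, 0.0352]
tool_rot: [0.18, 0.984, 0.001, -0.001]
contact_force: [-8.1, 3.7, 6.7]
width: 0.0499
finger_force: 4.4
t 21.35 lane [-0.0801 -0.0007] z 0.0352 dpos mm [0.9 0.7 2.2] rot [ 0.06 -0.08  0.01] F [-8.1  3.7  6.7]
poly76 [[70.0, 50.0], [72.0, -50.0], [2.0, -50.0], [30.0, 34.0]]
poly44 [[80.0, 54.0], [81.0, -49.0], [8.0, -49.0], [38.0, 38.0]]
```

The TCP has stopped and the force is rising, so the bin is on the buffers. I'll withdraw and stand clear.

```bash
python3 -m inch '[{"delta_pos":[0.006,0,0],"angular":[0,0,0],"jaw":0.05},{"delta_pos":[0.014,0,0],"angular":[0,0,0],"jaw":0.05},{"delta_pos":[0.024,0,0],"angular":[0,0,0],"jaw":0.05},{"delta_pos":[0.04,0,0],"angular":[0,0,0],"jaw":0.05},{"delta_pos":[0.065,0,-0.01],"angular":[0,0,0],"jaw":0.05},{"delta_pos":[0.095,0,-0.025],"angular":[0,0,0],"jaw":0.05},{"delta_pos":[0.12,0,-0.05],"angular":[0,0,0],"jaw":0.05},{"delta_pos":[0.15,0,-0.08],"angular":[0,0,0],"jaw":0.05}]' && python3 -m inch '[{"delta_pos":[0.01,0,-0.02],"angular":[0,0,0],"jaw":0.05},{"delta_pos":[0.01,0,-0.04],"angular":[0,0,0],"jaw":0.05},{"delta_pos":[0.01,0,-0.06],"angular":[0,0,0],"jaw":0.05},{"delta_pos":[0.01,0,-0.08],"angular":[0,0,0],"jaw":0.05},{"delta_pos":[0.01,0,-0.1],"angular":[0,0,0],"jaw":0.05},{"delta_pos":[0.01,0,-0.1],"angular":[0,0,0],"jaw":0.05},{"delta_pos":[0.01,0,-0.1],"angular":[0,0,0],"jaw":0.05},{"delta_pos":[0.01,0,-0.1],"angular":[0,0,0],"jaw":0.05}]';python3 - <<'E'
from lib import *
bin_pose()
a=cv2.imread("pics/side0.png")[198:233,285:340];S=arm.read_camera("side")["frame"];T=arm.read_camera("top")["frame"]
b=[cv2.resize(f,None,fx=7,fy=7,interpolation=cv2.INTER_NEAREST) for f in(S[198:233,285:340],T[170:205,275:330])]
print(cv2.imread("pics/side0.png")[212:217,309:314].mean((0,1)),S[212:217,309:314].mean((0,1)))
cv2.imwrite("pics/c7.png",cv2.hconcat(b))
E
```

```text
time: 22.07
ee_pos: [0.4312, -0.2667, 0.114]
tool_rot: [0.18, 0.984, -0.0, 0.001]
contact_force: [-0.0, -0.1, 1.7]
width: 0.0501
finger_force: 0.0
time: 22.73
ee_pos: [0.4226, -0.2635, 0.2137]
tool_rot: [0.18, 0.984, -0.0, 0.002]
contact_force: [-0.6, -1.4, 0.0]
width: 0.0503
finger_force: 0.0
poly76 [[70.0, 50.0], [72.0, -50.0], [-74.0, -50.0], [-74.0, 42.0]]
poly44 [[80.0, 54.0], [81.0, -49.0], [-71.0, -49.0], [-70.0, 46.0]]
[169.88 171.44 173.96] [172.12 173.72 176.08]
```

View pics/c7.png

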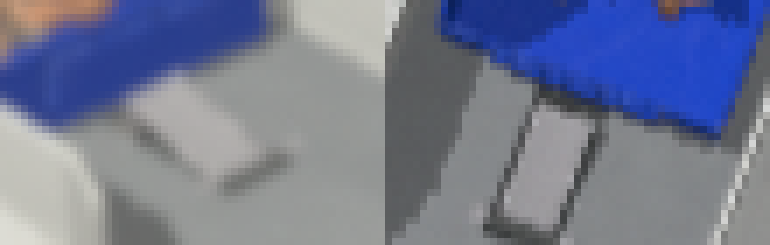

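The catch plate is raised, with its free end and the dark slot at (570,100) visible behind the bin's front wall. The bin is home and square, and the gripper is clear.

```bash
python3 -c "
from cell import arm
print(arm.hand_in())"
```

```text
the job is handed in; nothing more can be done
None
```

The bin is home against the end-stop buffers with the catch up behind it, and the gripper is drawn back and clear. I saw no contact with the rails or the things beside the lane, and I handed the job in at about 23 s.

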